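Turn a beaker over and cover the apricot, rim on rim

ROBOT

A 6-joint arm with a two-finger parallel gripper is mounted at the origin on the work surface. World frame = base frame: x ahead of the robot, y to its left, z up, the work surface at z = 0. Lengths are in m, angles in rad, forces in N, time in s.
With the tool pointing down it reaches from about 0.275 to 0.85 m from the base axis. Payload 19 kg.
Tool frame: the origin (TCP) lies on the centre line of the jaws, within the pads' length; the fingertips stand 14 mm ahead of it and the grasp point (between the pads) lies 5 mm behind it (arm.nose_length is the distance from the TCP to the fingertips, in m); z points along the fingers, y is the line along which they close (so a half turn about z gives the same grasp; the last joint's range is limited). The gripper opens to 85 mm and grips with 20 to 120 N. Pads are 22 mm wide; open, the fingers measure 114 mm over their backs; the gripper's body (76 mm by 85 mm) begins 54 mm behind the grasp point. The pads swing forward as they close: fully open they stand 13 mm farther back than shut.
Start: joints at [-0.134, 0.15, 1.437, -0, 1.554, -0.134], TCP at [0.575, -0, 0.245] pointing down, gripper open.
Joint ranges: [-2.8, 2.8], [-0.68, 2.1], [0.12, 2.68], [-1.39, 4.53], [0.16, 2.79], [-2.81, 2.81]. Speed limits (rad/s): [1.89, 1.89, 2.22, 3.01, 3.01, 3.01].

INTERFACE

Orientations are given as a 3x3 rotation matrix whose columns are the frame's x, y, z axes.
In Python, from cell import arm, camera, camera_model, spotter gives the robot as it stands.
- The arm moves only by the tool step_arm, never from a script. Its arguments are lists of equal length, an entry for each row: "turn": the turn, a rotation vector about the tool's x, y, z in degrees, a list of three; "travel": the shift along the tool's x, y, z in m, a list of three; "grip": the closure, from 0 (fully open) to 1 (shut). A call has 1 to 10 rows; each row is the pose to reach, as a shift and turn from the pose commanded when the call began, along the tool's axes at that moment; what a row does not reach only later rows make up. A row lasts 1/10 s, in which the tool goes at most 50 mm and 8.59 degrees, less where a joint would pass 70% of its speed; a pose out of reach is approached as far as the arm can. A call with a gripper value outside its range is refused whole. The fingers move at their own pace and stop on an object; "grip_force" is the grip in N (left out, the last holds). Time passes only in rows, so rows that repeat a pose let the fingers close. It gives the time, the measured TCP pose, the force, the opening and the grip force at its end, in the units of the state.
- arm.observe(): the state, without advancing time (a new reading comes with each control period).
- camera(name): name is "scene" or "side" or "wrist"; returns the picture (400x640x3 uint8, red, green, blue); there is no depth.
- camera_model(name): a dict with "vfov" (degrees; the focal length in pixels is half the picture's height over the tangent of half this angle, whatever the lens; pixels are square), "cx", "cy" (the principal point, pixels), "cam_to_world" (4x4, takes a point from camera to world coordinates); the wrist camera has in their place "T_tool_cam" (4x4, takes a point from camera to tool coordinates, whose origin is the TCP and whose axes are the flange's). Camera axes: x right, y up, looking along -z (the intrinsics and any distortion apply to the point x, -y, -z); pixel columns grow to the right and rows downward; lengths in m; the calibration is good to about 2 mm. A picture is of the moment at which its call begins: read the wrist's pose just before it. camera_model takes no time and is no camera call.
- arm.finish_job(): hands the job in; it is judged then, once.
Trained networks look in the newest picture that a camera, given by its name, has taken for a name from the list of things; names that differ only in an ending like _2 or _b are one class to them, and where a whole thing is asked for, a point or a joint stands for the part that bears it (a point fixed in the world has none). Each returns a list of dicts, best first, with "score" (0 to 1); they miss things now and then, are a little off and sometimes report something else, mostly with a low value. They report only what shows in the picture. A call takes as long as a camera call. They do not tell look-alikes from the thing itself.
- spotter.silhouettes(thing, camera): "mask" (400x640 bool, what is visible of it) and "xy" ([column, row] in pixels, amid what is visible of it).
The state is a dict: "time_s": time; "q": joint angles; "qd": joint speeds; "effort": joint torques, N m; "position": TCP position; "eef_rot": TCP orientation; "force": force on the tool from outside, world axes, zero at the start; "torque": the same for the moment, N m; "finger_gap": finger opening in m; "grip_force": force on a finger pad.
Only numpy, scipy, OpenCV 4.12 (cv2) and the standard library are available. Lean on these libraries where they do the work, as an engineer would, in place of code of your own. Each camera call takes 0.05 s, during which the arm holds its last target. There are 200 camera calls.

TASK

An apricot sits in the cream beaker that stands mouth-up on the worktop, and it needs covering. Take the sage-green beaker, which also stands mouth-up, turn it right over (you can rest it on its side on the wooden rack to change your grip) and lower it gently, mouth-down and rim on rim, onto the cream one, letting go only once the rims are in contact. It must end level and released with the two walls in line all round, the cream beaker upright where it was, and the fruit bowl, mug, soap bottle and brush left alone.

Things in the scene. Friction and masses are not known exactly. Their poses are not given: they have to be found in the camera images.
- upper: Sage-green straight stoneware beaker, closed at its base: outside diameter 64 mm, length 84 mm, wall 5 mm, base 8 mm thick, 0.15 to 0.31 kg. Origin at its centre (on the axis, half-way along, 42 mm from either end); z runs along the axis from base to open mouth. It starts standing empty and mouth-up on the worktop; mouth-down, z points straight down.
- upper_rim (a point): Centre of the green beaker's mouth, in the plane of its rim, 42 mm from upper's origin along its +z; axes as upper. The beaker may shift or pivot a little between the fingers when gripped.
- lower: Cream straight-sided stoneware beaker with a 38 mm apricot loose inside, standing mouth-up on the worktop and free to slide or tip: outside diameter 64 mm, height 84 mm, wall 5 mm, about 0.26 kg. Origin at the centre of its underside, z up towards its mouth.
- lower_rim (a point): Centre of the cream beaker's mouth, in the plane of its rim, 84 mm above the worktop.
- rack: Low wooden rack fixed to the worktop: two round rails 150 mm long, 12 mm thick, centre lines 40 mm apart, tops 29 mm above the worktop, on two cross feet 70 mm wide. Origin at its centre on the worktop, x along the rails, roughly crosswise in front of the robot, no end stops. A beaker laid along the rails rests between them with its axis 55 mm above the worktop, sides free to grip, and does not roll.
- bowl: White fruit bowl with fruit, 180 mm across, 108 mm high, bystander; origin at the centre of its underside.
- mug: Blue mug, 76 mm across with a handle towards its +y, 85 mm high, bystander; origin at the centre of its underside.
- soap: Green washing-up liquid bottle with white cap, 60 mm across, 150 mm high, bystander; origin at the centre of its underside.
- brush: Dish brush 220 mm long lying on the worktop, bystander; origin under its middle, handle towards its -x.
Mind the look-alikes: they are no part of the job. Leave any pink look-alike of the upper alone.

How it is judged:
By the outcome, as a careful person would: the job done as asked, in the order asked, and still so for the second after the job is handed in, with the robot touching nothing.
It also fails if it takes over 72 s, if anything falls off the work surface, if the arm or the gripper's body presses on something with over 40 N, if the wrist force passes 120 N, or if a joint passes its speed limit or range.

## Working session

There is one attempt and no reset: what is moved stays moved. The work goes in short steps, Python scripts to look and compute and a tool call to move; the robot and the scene stay as the last step left them, time stands still between calls to the robot, and variables do not carry over. Pictures are saved under pics/ and viewed, at most 10 in all, crops included, and the job is handed in when it is done.

Besides the shell and the picture viewer there is one more tool, called as name(argument=value, ...), one argument or row to a line, values as JSON. step_arm: Moves the arm, as the interface text tells. Its arguments: {"type":"object","properties":{"turn":{"type":"array"},"travel":{"type":"array"},"grip":{"type":"array"},"grip_force":{"type":"number"}},"required":["turn","travel","grip"]}

```bash
mkdir -p pics; ls; cat > h.py <<'E'
import numpy as np, cv2
from cell import arm, camera, camera_model, spotter
def cam(name, st=None):
    m=camera_model(name)
    if name=='wrist':
        T=np.eye(4);T[:3,:3]=st['eef_rot'];T[:3,3]=st['position'];M=T@np.array(m['T_tool_cam'])
    else: M=np.array(m['cam_to_world'])
    return m,M
def K(m):
    f=200/np.tan(np.radians(m['vfov'])/2); return np.array([[f,0,m['cx']],[0,f,m['cy']],[0,0,1.]])
def dist(m): return np.array(m.get('distortion',m.get('dist',np.zeros(5))),float)
def proj(m,M,P):
    P=np.atleast_2d(P); c=(P-M[:3,3])@M[:3,:3]; c=c*[1,-1,-1]
    return cv2.projectPoints(c.reshape(-1,1,3),np.zeros(3),np.zeros(3),K(m),dist(m))[0].reshape(-1,2)
def onplane(m,M,uv,z):
    p=cv2.undistortPoints(np.array(uv,float).reshape(-1,1,2),K(m),dist(m)).reshape(-1,2)
    d=np.c_[p[:,0],-p[:,1],-np.ones(len(p))]@M[:3,:3].T
    return M[:3,3]+d*((z-M[2,3])/d[:,2:3])
E
python3 - <<'E'
from h import *
ims=[]
for n in ['scene','side','wrist']:
    st=arm.observe(); im=camera(n); m,M=cam(n,st); cv2.imwrite(f'pics/{n}0.png',im[...,::-1])
    print(n,{k:(v if np.size(v)<9 else '') for k,v in m.items()},M.round(3).tolist())
    for t in ['upper','lower','rack','bowl','mug','soap','brush']:
        for r in spotter.silhouettes(t,n):
            if r['score']>.3: print(' ',t,round(r['score'],2),np.round(r['xy']),r['mask'].sum(),onplane(m,M,r['xy'],.042).round(3).tolist(), im[r['mask']].mean(0).round())
print(arm.nose_length,st)
E
```

```text
pics
scene {'vfov': 55.508738459366576, 'cx': 324.9935689125221, 'cy': 197.04457361282488, 'cam_to_world': ''} [[0.087, -0.814, 0.575, 1.269], [0.996, 0.073, -0.046, -0.035], [-0.004, 0.577, 0.817, 1.069], [0.0, 0.0, 0.0, 1.0]]
  upper 0.97 [302. 160.] 449 [[0.381, -0.043, 0.042]] [125.  66.  80.]
  upper 0.92 [315. 210.] 511 [[0.597, -0.015, 0.042]] [126.  67.  82.]
  upper 0.72 [311. 186.] 432 [[0.497, -0.021, 0.042]] [63. 75. 65.]
  lower 0.58 [384. 189.] 487 [[0.532, 0.222, 0.042]] [114. 100.  78.]
  rack 0.76 [261. 194.] 425 [[0.514, -0.187, 0.042]] [133. 100.  64.]
  bowl 0.93 [361. 255.] 2670 [[0.767, 0.111, 0.042]] [136. 107.  78.]
  bowl 0.41 [313. 187.] 403 [[0.501, -0.013, 0.042]] [61. 75. 65.]
  mug 0.88 [187. 196.] 773 [[0.502, -0.431, 0.042]] [42. 59. 73.]
  soap 0.61 [265. 262.] 624 [[0.764, -0.174, 0.042]] [69. 90. 61.]
  soap 0.55 [439. 184.] 428 [[0.528, 0.411, 0.042]] [98. 89. 81.]
  brush 0.82 [437. 182.] 507 [[0.518, 0.408, 0.042]] [99. 87. 78.]
side {'vfov': 50.04810776926817, 'cx': 321.08374496422397, 'cy': 204.73324549317502, 'cam_to_world': ''} [[-0.98, 0.115
[... 1496 characters left out ...]
4011651e-01]), 'qd': array([-9.69058461e-04, -4.84958950e-05,  5.31661697e-04, -5.64045498e-04,
       -1.03272616e-03, -3.32718021e-03]), 'effort': array([-1.76919548e-04, -7.12752271e+01, -5.71023738e+01, -2.98533951e-04,
        1.45345050e-03, -6.32435126e-05]), 'position': array([ 5.74969556e-01, -1.81313209e-06,  2.45267618e-01]), 'eef_rot': array([[-1.48956306e-05,  9.99999997e-01, -7.64408392e-05],
       [ 9.99999999e-01,  1.48993046e-05,  4.80626435e-05],
       [ 4.80637822e-05, -7.64401232e-05, -9.99999996e-01]]), 'force': array([-1.37564007, -0.46565138, -0.05571809]), 'torque': array([ 0.02909907, -0.01812622, -0.01529816]), 'grip_force': 0.0, 'finger_gap': 0.08539943689797995}
```

View pics/scene0.png

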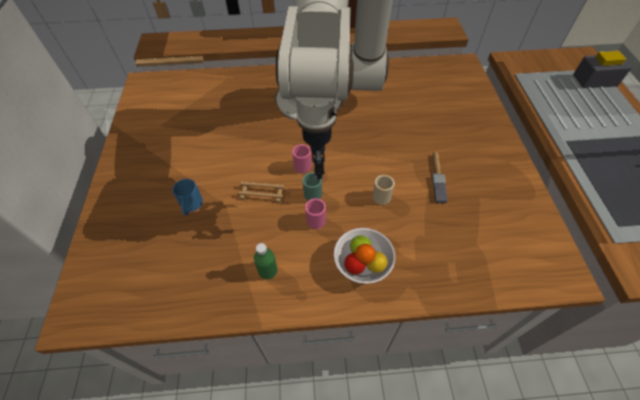

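View pics/side0.png

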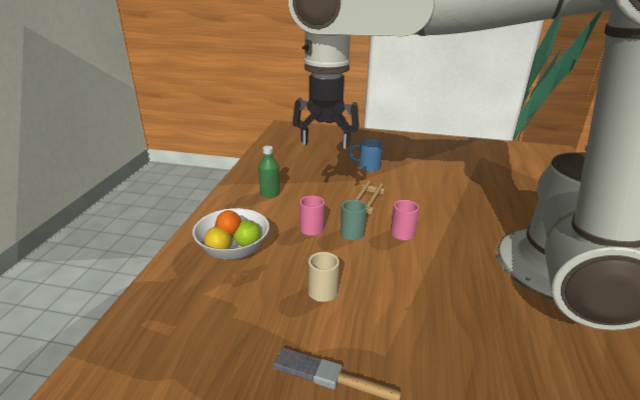

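The green beaker stands between two pink ones at about (0.50, -0.02). The cream one is at (0.53, 0.22), and the rack is at about (0.49, -0.18) with its rails roughly along y. Next I'll refine these positions by fitting silhouettes.

```bash
cat >> h.py <<'E'
from scipy.optimize import minimize
A=np.linspace(0,2*np.pi,40)
def cyl(c,ax,r,h):
    ax=np.array(ax,float)/np.linalg.norm(ax); u=np.cross(ax,[.3,.5,.81]);u/=np.linalg.norm(u);v=np.cross(ax,u)
    ring=r*(np.outer(np.cos(A),u)+np.outer(np.sin(A),v)); return np.r_[c+ring-ax*h/2,c+ring+ax*h/2]
def render(m,M,pts_list,s=4):
    im=np.zeros((400*s,640*s),np.uint8)
    for P in pts_list:
        hull=cv2.convexHull(((proj(m,M,P)+.5)*s).astype(np.int32)); cv2.fillConvexPoly(im,hull,1)
    return im
def iou(m,M,mask,pl,s=4):
    r=render(m,M,pl,s)>0; k=np.kron(mask.astype(np.uint8),np.ones((s,s),np.uint8))>0
    return (r&k).sum()/(r|k).sum()
def fit(obs,model,x0,step):
    f=lambda x:-np.mean([iou(m,M,k,model(x)) for m,M,k in obs])
    x0=np.array(x0,float); S=np.vstack([x0]+[x0+np.eye(len(x0))[i]*step[i] for i in range(len(x0))])
    r=minimize(f,x0,method='Nelder-Mead',options=dict(initial_simplex=S,xatol=2e-4,fatol=1e-4,maxiter=80)); return r.x,-r.fun
def near(thing,name,m,M,xy,z=.042,tol=.05):
    for r in spotter.silhouettes(thing,name):
        p=onplane(m,M,r['xy'],z)[0]
        if np.hypot(*(p[:2]-xy))<tol: return r['mask']
beaker=lambda x:[cyl(np.array([x[0],x[1],.042]),[0,0,1],.032,.084)]
def rack(x):
    d=np.array([np.cos(x[2]),np.sin(x[2]),0]);n=np.array([-d[1],d[0],0]);c=np.array([x[0],x[1],.023])
    return [cyl(c+n*.02,d,.006,.15),cyl(c-n*.02,d,.006,.15)]
E
python3 - <<'E'
from h import *
G=[.498,-.018];C=[.531,.219];R=[.49,-.18]
ob={'upper':[],'lower':[],'rack':[]}; ims={}
for n in ['scene','side','wrist']:
    st=arm.observe(); ims[n]=camera(n); m,M=cam(n,st)
    for t,p,z in [('upper',G,.042),('lower',C,.042),('rack',R,.025)]:
        k=near(t,n,m,M,p,z)
        if k is not None: ob[t].append((m,M,k,n))
for t,mod,x0,s in [('upper',beaker,G,[.01,.01]),('lower',beaker,C,[.01,.01]),('rack',rack,R+[1.6],[.015,.015,.15])]:
    for o in ob[t]: print(t,o[3],*fit([o[:3]],mod,x0,s))
    if ob[t]:
        x,v=fit([o[:3] for o in ob[t]],mod,x0,s); print(t,'ALL',x,v)
        if t=='rack': xr=x
m,M=cam('wrist',st); im=ims['wrist'].copy()
for P in rack(xr)+beaker(G): cv2.polylines(im,[cv2.convexHull(proj(m,M,P).astype(np.int32))],True,(255,0,255),1)
cv2.imwrite('pics/wr1.png',im[...,::-1])
E
```

```text
upper scene [ 0.50235985 -0.01416741] 0.8119760479041916
upper side [ 0.49898191 -0.01775933] 0.9538176197836167
upper wrist [ 0.50039009 -0.01675123] 0.9669024854219249
upper ALL [ 0.49951348 -0.01695223] 0.8983344166453495
lower scene [0.53563921 0.21623312] 0.9333177896945675
lower side [0.52940049 0.21524827] 0.8983935920697438
lower ALL [0.53275899 0.21700502] 0.8996901323746602
rack scene [ 0.48368461 -0.19097847  1.38612894] 0.6674785100286533
rack side [ 0.47849224 -0.1873754   1.40628079] 0.48166409861325116
rack wrist [ 0.48271258 -0.17682792  1.38581925] 0.5884466994344908
rack ALL [ 0.4807155  -0.18920602  1.38537636] 0.5266461500612537
```

View pics/wr1.png

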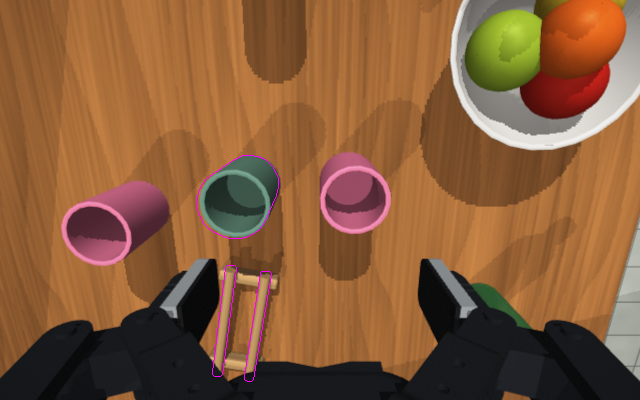

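The fits agree: green is at about (0.500, -0.017) and the overlay sits on the beaker. The rack is at about (0.482, -0.185) with yaw around 79°, and the overlay shows it a few mm low in x. I'll move to a 45° pre-grasp.

step_arm(
  turn=[
    [0,45,0],
    [0,45,0],
    [0,45,0],
    [0,45,0],
    [0,45,0],
    [0,45,0],
    [0,45,0],
    [0,45,0],
    [0,45,0],
    [0,45,0],
  ],
  travel=[
    [-0.0985,-0.075,0.1085],
    [-0.0985,-0.075,0.1085],
    [-0.0985,-0.075,0.1085],
    [-0.0985,-0.075,0.1085],
    [-0.0985,-0.075,0.1085],
    [-0.0985,-0.075,0.1085],
    [-0.0985,-0.075,0.1085],
    [-0.0985,-0.075,0.1085],
    [-0.0985,-0.075,0.1085],
    [-0.0985,-0.075,0.1085],
  ],
  grip=[0,0,0,0,0,0,0,0,0,0],
  grip_force=40,
)

```text
time_s: 2.8
position: [0.5002, -0.0979, 0.1375]
eef_rot: [[-0.002, 1.0, -0.0], [0.709, 0.001, 0.706], [0.706, 0.001, -0.709]]
force: [0.8, 0.1, -0.4]
finger_gap: 0.0854
grip_force: 0.0
```

```bash
python3 - <<'E'
from h import *
st=arm.observe(); im=camera('wrist'); m,M=cam('wrist',st)
print(st['position'],st['eef_rot'].round(3).tolist(),st['q'].round(2),st['time_s'])
for r in spotter.silhouettes('upper','wrist'):
    print(r['score'],r['xy'],im[r['mask']].mean(0)); x,v=fit([(m,M,r['mask'])],beaker,onplane(m,M,r['xy'],.042)[0][:2],[.01,.01]); print(x,v)
cv2.imwrite('pics/wr2.png',im[...,::-1])
E
```

```text
[ 0.5001941  -0.09789426  0.13748747] [[-0.002, 1.0, -0.0], [0.709, 0.001, 0.706], [0.706, 0.001, -0.709]] [-0.69  0.33  1.64  0.58  1.72 -0.77] 2.8
0.67 [461.2, 197.2] [137.49572054  71.28990844  91.4741242 ]
[ 0.60720442 -0.013605  ] 0.9715929042804383
0.57 [318.9, 201.2] [66.33920055 89.88780377 77.18044515]
[ 0.50005342 -0.01720251] 0.975493150969673
0.56 [134.4, 237.4] [136.57506108  71.44919012  91.88896932]
[ 0.37152381 -0.0461329 ] 0.9072679388254863
```

View pics/wr2.png

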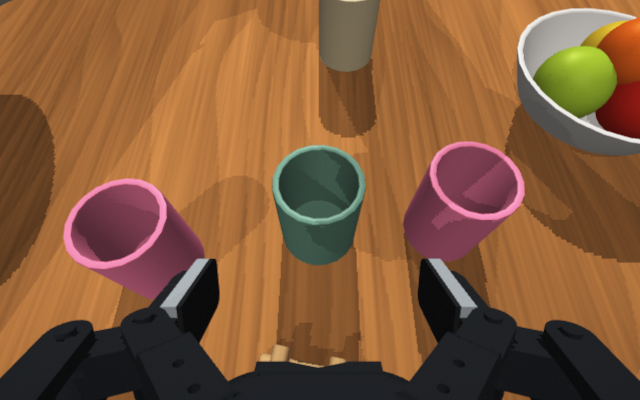

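Green is centred between the fingers, at (0.500, -0.017), with clearance to both pink beakers. I'll advance 120 mm along the tool and close.

step_arm(
  turn=[
    [0,0,0],
    [0,0,0],
    [0,0,0],
    [0,0,0],
    [0,0,0],
    [0,0,0],
    [0,0,0],
    [0,0,0],
  ],
  travel=[
    [0,0,0.03],
    [0,0,0.06],
    [0,0,0.09],
    [0,0,0.11],
    [0,0,0.12],
    [0,0,0.12],
    [0,0,0.12],
    [0,0,0.12],
  ],
  grip=[0,0,0,0,0,0,0,0],
)

```text
time_s: 3.7
position: [0.5004, -0.0145, 0.0527]
eef_rot: [[-0.0, 1.0, 0.001], [0.708, -0.0, 0.707], [0.707, 0.001, -0.708]]
force: [-0.5, -0.5, 0.0]
finger_gap: 0.0851
grip_force: 0.0
```

step_arm(
  turn=[
    [0,0,0],
    [0,0,0],
    [0,0,0],
    [0,0,0],
    [0,0,0],
    [0,0,0],
    [0,0,0],
    [0,0,0],
  ],
  travel=[
    [0,0,0],
    [0,0,0],
    [0,0,0],
    [0,0,0],
    [0,0,0],
    [0,0,0],
    [0,0,0],
    [0,0,0],
  ],
  grip=[0.2,0.4,0.6,0.6,0.6,0.6,0.6,0.6],
  grip_force=45,
)

```text
time_s: 4.5
position: [0.5004, -0.0143, 0.0527]
eef_rot: [[-0.0, 1.0, 0.001], [0.707, -0.001, 0.707], [0.707, 0.001, -0.707]]
force: [0.1, -3.8, 8.2]
finger_gap: 0.0633
grip_force: 48.6
```

step_arm(
  turn=[
    [0,0,0],
    [0,0,0],
    [0,0,0],
    [0,0,0],
    [0,0,0],
    [0,0,0],
    [0,0,0],
    [0,0,0],
  ],
  travel=[
    [0.015,0,-0.015],
    [0.04,0,-0.04],
    [0.07,0,-0.07],
    [0.1,0,-0.1],
    [0.12,0,-0.12],
    [0.13,0,-0.13],
    [0.13,0,-0.13],
    [0.13,0,-0.13],
  ],
  grip=[0.6,0.6,0.6,0.6,0.6,0.6,0.6,0.6],
)

```text
time_s: 5.3
position: [0.4997, -0.0137, 0.2344]
eef_rot: [[0.001, 1.0, -0.001], [0.707, -0.0, 0.707], [0.707, -0.002, -0.707]]
force: [0.8, -0.8, -3.9]
finger_gap: 0.0635
grip_force: 51.0
```

```bash
python3 - <<'E'
from h import *
im=cv2.imread('pics/wrist0.png'); c=cv2.resize(im[250:390,190:310],None,fx=4,fy=4,interpolation=cv2.INTER_CUBIC)
M=np.array([[1,.001,-.001,.574],[0,.959,.284,.072],[.001,-.284,.959,.374],[0,0,0,1]]); m=camera_model('wrist')
M[:3,:3]=np.linalg.svd(M[:3,:3])[0]@np.linalg.svd(M[:3,:3])[2]
for x,col in [((.4855,-.1805,1.385),(255,0,255))]:
    for P in rack(x): cv2.polylines(c,[cv2.convexHull(((proj(m,M,P)-[190,250])*4).astype(np.int32))],True,col,1)
st=arm.observe(); print(st['position'],st['finger_gap'],st['force'])
camera('side'); m,M=cam('side'); im2=camera('side')[150:350,240:460]
c2=cv2.resize(im2[...,::-1],None,fx=2.2,fy=2.2,interpolation=cv2.INTER_CUBIC)
for P in rack((.4855,-.1805,1.385)): cv2.polylines(c2,[cv2.convexHull(((proj(m,M,P)-[240,150])*2.2).astype(np.int32))],True,(255,0,255),1)
o=np.zeros((560,800,3),np.uint8); o[:c.shape[0],:c.shape[1]]=c; o[:c2.shape[0],480:480+min(320,c2.shape[1])]=c2[:,:320]
cv2.imwrite('pics/rk.png',o)
E
```

```text
[ 0.49969969 -0.0137021   0.23435516] 0.06348810261457989 [ 0.84932372 -0.75494826 -3.91025367]
```

View pics/rk.png

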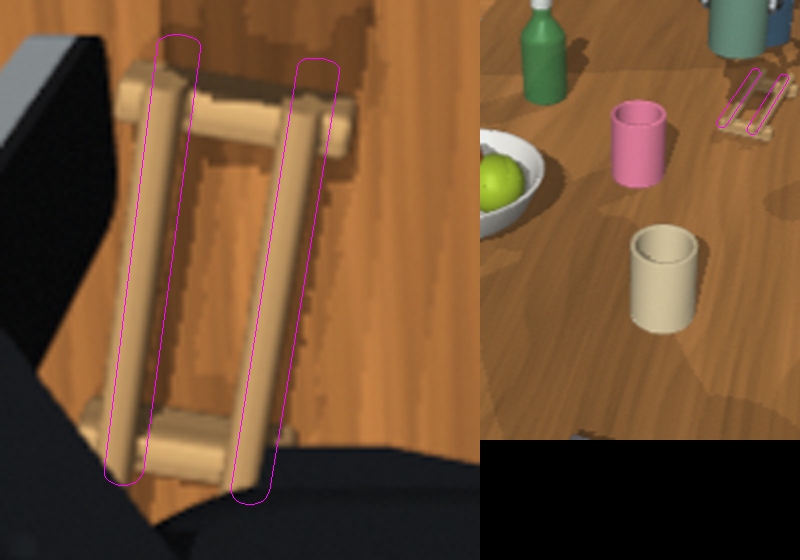

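The true rack pose is about (0.481, -0.190) with yaw 1.385, which matches the combined fit. The rails sit slightly left of and below my trial overlay.

```bash
cat >> h.py <<'E'
from scipy.spatial.transform import Rotation as Ro
def delta(R0,p0,R1,p1):
    return np.degrees(Ro.from_matrix(R0.T@R1).as_rotvec()).round(2).tolist(), (R0.T@(p1-p0)).round(4).tolist()
E
python3 - <<'E'
from h import *
st=arm.observe(); s=.5**.5
yaw=1.385-np.pi/2; Rz=Ro.from_euler('z',yaw).as_matrix()
R0=np.array([[0,1,0],[s,0,s],[s,0,-s]]); R1=Rz@np.array([[0,1,0],[s,0,-s],[-s,0,-s]])
c=np.array([-.0101,0,.0051]); rk=np.array([.481,-.19,.055])
p1=rk-R1@c
print(R1.round(3),p1,delta(R0,st['position'],R1,p1+[0,0,.09]), 'down in tool',R1.T@[0,0,-.09])
E
```

```text
[[ 0.131  0.983 -0.131]
 [ 0.695 -0.185 -0.695]
 [-0.707  0.    -0.707]] [ 0.48298547 -0.17943696  0.05146447] ([-0.0, -89.72, 11.82], [-0.1828, -0.0166, -0.0518]) down in tool [0.06363961 0.         0.06363961]
```

step_arm(
  turn=[
    [0,-89.72,11.82],
    [0,-89.72,11.82],
    [0,-89.72,11.82],
    [0,-89.72,11.82],
    [0,-89.72,11.82],
    [0,-89.72,11.82],
    [0,-89.72,11.82],
    [0,-89.72,11.82],
    [0,-89.72,11.82],
    [0,-89.72,11.82],
  ],
  travel=[
    [-0.018,-0.002,-0.005],
    [-0.037,-0.003,-0.01],
    [-0.055,-0.005,-0.015],
    [-0.073,-0.007,-0.02],
    [-0.091,-0.008,-0.026],
    [-0.11,-0.01,-0.031],
    [-0.128,-0.012,-0.036],
    [-0.146,-0.013,-0.041],
    [-0.165,-0.015,-0.046],
    [-0.183,-0.0166,-0.0518],
  ],
  grip=[0.6,0.6,0.6,0.6,0.6,0.6,0.6,0.6,0.6,0.6],
)

```text
time_s: 6.4
position: [0.4833, -0.1797, 0.142]
eef_rot: [[0.128, 0.984, -0.12], [0.746, -0.176, -0.642], [-0.653, -0.007, -0.757]]
force: [-1.4, 0.0, -4.2]
finger_gap: 0.0634
grip_force: 51.0
```

```bash
python3 - <<'E'
from h import *
st=arm.observe(); s=.5**.5
Rz=Ro.from_euler('z',1.385-np.pi/2).as_matrix(); R1=Rz@np.array([[0,1,0],[s,0,-s],[-s,0,-s]])
print(st['q'].round(2),delta(st['eef_rot'],st['position'],R1,np.array([ 0.483, -0.1794, 0.0515+.09])))
E
```

```text
[-0.11  0.17  1.79 -0.74  1.32  0.3 ] ([0.07, -4.21, 0.67], [0.0005, -0.0004, 0.0002])
```

step_arm(
  turn=[
    [0,-4.2,0.67],
    [0,-4.2,0.67],
    [0,-4.2,0.67],
  ],
  travel=[
    [0,0,0],
    [0,0,0],
    [0,0,0],
  ],
  grip=[0.6,0.6,0.6],
)

```text
time_s: 6.7
position: [0.4833, -0.1792, 0.142]
eef_rot: [[0.13, 0.983, -0.131], [0.701, -0.185, -0.689], [-0.701, -0.002, -0.713]]
force: [0.3, -0.6, -2.3]
finger_gap: 0.0634
grip_force: 51.0
```

```bash
python3 - <<'E'
from h import *
st=arm.observe(); im=camera('wrist'); m,M=cam('wrist',st); s=.5**.5
print(st['position'],st['eef_rot'].round(3).tolist())
c=st['position']+st['eef_rot']@np.array([-.0101,0,.0051]); ax=st['eef_rot']@np.array([s,0,-s]); print(c,ax)
for P,col in [(cyl(c,ax,.032,.084),(255,0,0))]+[(P,(255,0,255)) for P in rack((.481,-.19,1.385))]: cv2.polylines(im,[cv2.convexHull(proj(m,M,P).astype(np.int32))],True,col,1)
s2=camera('side'); cv2.imwrite('pics/w3.png',np.vstack([im[...,::-1],cv2.resize(s2[60:260,200:520][...,::-1],(320,200))@np.eye(3) if 0 else np.hstack([s2[40:240,220:540][...,::-1],np.zeros((200,320,3),np.uint8)])]))
E
```

```text
[ 0.48329125 -0.17920895  0.14199795] [[0.13, 0.983, -0.131], [0.701, -0.185, -0.689], [-0.701, -0.002, -0.713]]
[ 0.48130725 -0.18980105  0.14544629] [0.18463534 0.98277371 0.0081012 ]
```

View pics/w3.png

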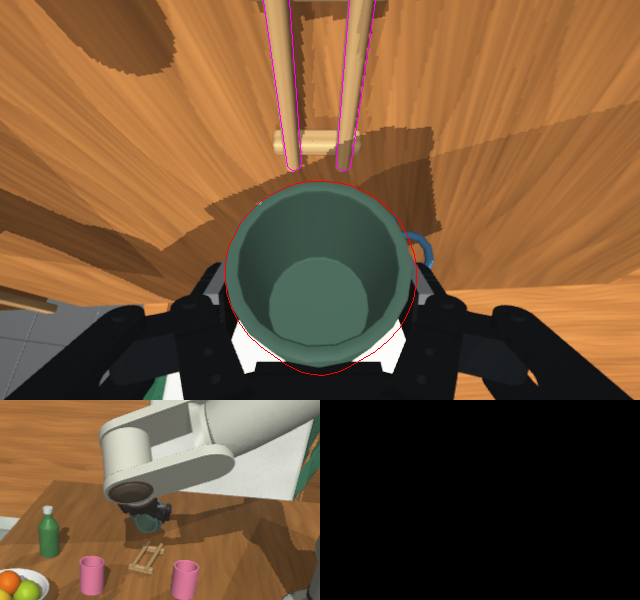

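The beaker is held mouth towards the camera and the rail overlay lies on the rails. I'll lower it onto the rack.

step_arm(
  turn=[
    [0,0,0],
    [0,0,0],
    [0,0,0],
    [0,0,0],
    [0,0,0],
    [0,0,0],
    [0,0,0],
  ],
  travel=[
    [0.014,0,0.014],
    [0.028,0,0.028],
    [0.042,0,0.042],
    [0.052,0,0.052],
    [0.058,0,0.058],
    [0.058,0,0.058],
    [0.058,0,0.058],
  ],
  grip=[0.6,0.6,0.6,0.6,0.6,0.6,0.6],
)

```text
time_s: 7.5
position: [0.4838, -0.1794, 0.0616]
eef_rot: [[0.133, 0.983, -0.13], [0.698, -0.186, -0.691], [-0.703, 0.001, -0.711]]
force: [-0.8, 0.4, -3.3]
finger_gap: 0.0635
grip_force: 51.0
```

step_arm(
  turn=[
    [0,0,0],
    [0,0,0],
    [0,0,0],
    [0,0,0],
  ],
  travel=[
    [0.001,0,0.001],
    [0.002,0,0.002],
    [0.003,0,0.003],
    [0.003,0,0.003],
  ],
  grip=[0.6,0.6,0.6,0.6],
)

```text
time_s: 7.9
position: [0.4835, -0.1792, 0.0567]
eef_rot: [[0.132, 0.983, -0.13], [0.698, -0.186, -0.691], [-0.703, 0.001, -0.711]]
force: [0.4, 0.0, -3.7]
finger_gap: 0.0633
grip_force: 51.0
```

step_arm(
  turn=[
    [0,0,0],
    [0,0,0],
    [0,0,0],
    [0,0,0],
  ],
  travel=[
    [0.001,0,0.001],
    [0.002,0,0.002],
    [0.003,0,0.003],
    [0.003,0,0.003],
  ],
  grip=[0.6,0.6,0.6,0.6],
)

```text
time_s: 8.3
position: [0.4834, -0.1793, 0.0534]
eef_rot: [[0.133, 0.982, -0.131], [0.697, -0.186, -0.692], [-0.704, 0.001, -0.71]]
force: [-7.2, 6.4, 13.4]
finger_gap: 0.0632
grip_force: 51.8
```

step_arm(
  turn=[
    [0,0,0],
    [0,0,0],
    [0,0,0],
    [0,0,0],
    [0,0,0],
    [0,0,0],
    [0,0,0],
  ],
  travel=[
    [0,0,0],
    [0,0,0],
    [0,0,0],
    [0,0,0],
    [0,0,0],
    [0,0,0],
    [0,0,0],
  ],
  grip=[0.3,0.2,0.1,0,0,0,0],
)

```text
time_s: 9.0
position: [0.4835, -0.1792, 0.0525]
eef_rot: [[0.132, 0.983, -0.13], [0.698, -0.186, -0.691], [-0.703, 0.001, -0.711]]
force: [-0.0, 0.0, -0.4]
finger_gap: 0.0854
grip_force: 0.0
```

step_arm(
  turn=[
    [0,0,0],
    [0,0,0],
    [0,0,0],
    [0,0,0],
    [0,0,0],
    [0,0,0],
    [0,0,0],
    [0,0,0],
  ],
  travel=[
    [0,0,-0.02],
    [0,0,-0.05],
    [0,0,-0.08],
    [0,0,-0.12],
    [0,0,-0.16],
    [0,0,-0.18],
    [0,0,-0.18],
    [0,0,-0.18],
  ],
  grip=[0,0,0,0,0,0,0,0],
)

```text
time_s: 9.8
position: [0.5068, -0.0549, 0.18]
eef_rot: [[0.132, 0.983, -0.13], [0.698, -0.185, -0.691], [-0.703, 0.001, -0.711]]
force: [-0.2, 0.3, 0.8]
finger_gap: 0.0856
grip_force: 0.0
```

```bash
cat >> h.py <<'E'
lying=lambda x:[cyl(np.array([x[0],x[1],.055]),[np.cos(x[2]),np.sin(x[2]),0],.032,.084)]
E
python3 - <<'E'
from h import *
st=arm.observe(); im=camera('wrist'); m,M=cam('wrist',st)
ob=[(m,M,near('upper','wrist',m,M,[.481,-.19],.055))]
camera('side'); ms,Ms=cam('side'); k=near('upper','side',ms,Ms,[.481,-.19],.055)
for o in ob+[(ms,Ms,k)]:
    if o[2] is not None: x,v=fit([o],lying,[.481,-.19,1.385],[.01,.01,.1]); print(x,v)
cv2.imwrite('pics/w4.png',im[...,::-1])
E
```

```text
[ 0.47919474 -0.19055965  1.37813887] 0.9805661851621822
[ 0.47749662 -0.18923695  1.40871566] 0.9478780200886797
```

View pics/w4.png

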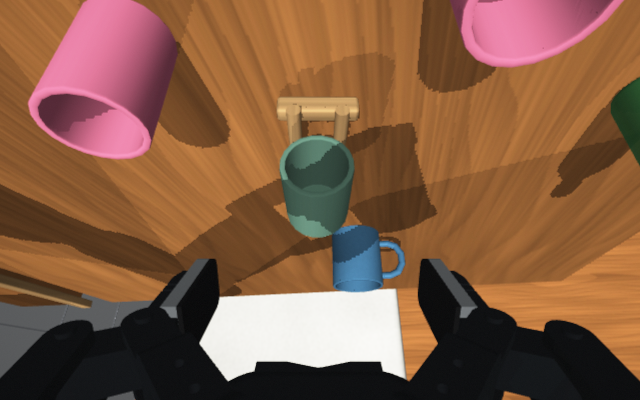

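The beaker now lies on the rack at (0.479, -0.190) with yaw 1.38, mouth towards the camera.

```bash
cat > t.py <<'E'
from h import *
s=.5**.5
Rz=Ro.from_euler('z',1.38-np.pi/2).as_matrix(); R2=Rz@np.array([[0,1,0],[s,0,s],[s,0,-s]])
c=np.array([.479,-.190,.055]); d=Rz@[0,1,0]
p2=c-.012*d+.005*R2[:,2]; pre=p2-.13*R2[:,2]
st=arm.observe()
print(p2,pre,delta(st['eef_rot'],st['position'],R2,pre),delta(st['eef_rot'],st['position'],R2,p2),st['q'].round(2))
E
python3 t.py
```

```text
[ 0.47739479 -0.19831087  0.05146447] [ 0.45996227 -0.28856665  0.14338835] ([-0.04, 89.72, 0.2], [-0.1433, -0.0022, 0.1929]) ([-0.04, 89.72, 0.2], [-0.0133, -0.0018, 0.1936]) [ 0.15  0.24  1.66 -0.73  1.56  0.46]
```

step_arm(
  turn=[
    [0,89.7,0.2],
    [0,89.7,0.2],
    [0,89.7,0.2],
    [0,89.7,0.2],
    [0,89.7,0.2],
    [0,89.7,0.2],
    [0,89.7,0.2],
    [0,89.7,0.2],
    [0,89.7,0.2],
    [0,89.7,0.2],
  ],
  travel=[
    [-0.014,0,0.01],
    [-0.028,0,0.03],
    [-0.043,0,0.05],
    [-0.057,0,0.07],
    [-0.071,-0.001,0.09],
    [-0.086,-0.001,0.11],
    [-0.1,-0.001,0.13],
    [-0.115,-0.002,0.15],
    [-0.129,-0.002,0.17],
    [-0.143,-0.002,0.193],
  ],
  grip=[0,0,0,0,0,0,0,0,0,0],
)

```text
time_s: 11.0
position: [0.4601, -0.2897, 0.1442]
eef_rot: [[0.142, 0.982, 0.127], [0.742, -0.191, 0.643], [0.655, 0.003, -0.755]]
force: [1.5, 0.6, -0.9]
finger_gap: 0.0856
grip_force: 0.0
```

```bash
python3 t.py
```

```text
[ 0.47739479 -0.19831087  0.05146447] [ 0.45996227 -0.28856665  0.14338835] ([0.18, 4.04, 0.08], [0.0003, -0.0003, 0.0014]) ([0.18, 4.04, 0.08], [0.0094, -0.0007, 0.131]) [-0.98  0.4   1.49  0.49  1.78 -0.82]
```

step_arm(
  turn=[
    [0.2,4,0.1],
    [0.2,4,0.1],
    [0.2,4,0.1],
    [0.2,4,0.1],
  ],
  travel=[
    [0,0,0.001],
    [0,0,0.001],
    [0,0,0.001],
    [0,0,0.001],
  ],
  grip=[0,0,0,0],
)

```text
time_s: 11.4
position: [0.4613, -0.2864, 0.1438]
eef_rot: [[0.134, 0.982, 0.129], [0.701, -0.187, 0.689], [0.701, -0.002, -0.713]]
force: [-0.2, 0.3, 0.8]
finger_gap: 0.0856
grip_force: 0.0
```

```bash
python3 t.py; python3 - <<'E'
from h import *
st=arm.observe(); im=camera('wrist'); m,M=cam('wrist',st); k=near('upper','wrist',m,M,[.479,-.19],.055)
print(fit([(m,M,k)],lying,[.479,-.19,1.38],[.01,.01,.1]) if k is not None else None)
E
```

```text
[ 0.47739479 -0.19831087  0.05146447] [ 0.45996227 -0.28856665  0.14338835] ([-0.21, 0.51, 0.05], [-0.002, -0.001, -0.0014]) ([-0.21, 0.51, 0.05], [-0.0008, -0.0005, 0.1286]) [-0.99  0.43  1.47  0.53  1.81 -0.82]
(array([ 0.47994937, -0.18902887,  1.38239358]), np.float64(0.9761039730074822))
```

step_arm(
  turn=[
    [0,0.5,0],
    [0,0.5,0],
    [0,0.5,0],
    [0,0.5,0],
    [0,0.5,0],
    [0,0.5,0],
    [0,0.5,0],
    [0,0.5,0],
  ],
  travel=[
    [-0.001,0,0.03],
    [-0.001,0,0.06],
    [-0.001,0,0.09],
    [-0.001,0,0.115],
    [-0.001,0,0.128],
    [-0.001,0,0.128],
    [-0.001,0,0.128],
    [-0.001,0,0.128],
  ],
  grip=[0,0,0,0,0,0,0,0],
)

```text
time_s: 12.3
position: [0.4778, -0.2003, 0.0522]
eef_rot: [[0.134, 0.982, 0.132], [0.693, -0.188, 0.696], [0.708, -0.002, -0.706]]
force: [0.4, 0.1, -0.0]
finger_gap: 0.0853
grip_force: 0.0
```

step_arm(
  turn=[
    [0,0,0],
    [0,0,0],
    [0,0,0],
    [0,0,0],
    [0,0,0],
    [0,0,0],
    [0,0,0],
    [0,0,0],
  ],
  travel=[
    [0,0,0],
    [0,0,0],
    [0,0,0],
    [0,0,0],
    [0,0,0],
    [0,0,0],
    [0,0,0],
    [0,0,0],
  ],
  grip=[0.1,0.2,0.3,0.4,0.6,0.6,0.6,0.6],
  grip_force=45,
)

```text
time_s: 13.1
position: [0.4781, -0.1999, 0.0519]
eef_rot: [[0.134, 0.982, 0.133], [0.693, -0.188, 0.696], [0.709, -0.001, -0.705]]
force: [3.5, -1.6, 6.7]
finger_gap: 0.0633
grip_force: 49.6
```

step_arm(
  turn=[
    [0,0,0],
    [0,0,0],
    [0,0,0],
    [0,0,0],
    [0,0,0],
    [0,0,0],
    [0,0,0],
    [0,0,0],
  ],
  travel=[
    [0.01,0,-0.01],
    [0.03,0,-0.03],
    [0.06,0,-0.06],
    [0.09,0,-0.09],
    [0.12,0,-0.12],
    [0.14,0,-0.14],
    [0.14,0,-0.14],
    [0.14,0,-0.14],
  ],
  grip=[0.6,0.6,0.6,0.6,0.6,0.6,0.6,0.6],
)

```text
time_s: 13.9
position: [0.4777, -0.2, 0.2494]
eef_rot: [[0.134, 0.982, 0.131], [0.693, -0.188, 0.696], [0.708, -0.003, -0.706]]
force: [-0.1, 1.3, -4.3]
finger_gap: 0.0631
grip_force: 50.7
```

```bash
cat > t2.py <<'E'
from h import *
s=.5**.5
R3=np.array([[0,1,0],[s,0,-s],[-s,0,-s]])
ct=np.array([.0095,0,.0053]); L=np.array([.532,.217,.126])
p3=L-R3@ct
if __name__=='__main__':
    st=arm.observe()
    print(p3,delta(st['eef_rot'],st['position'],R3,p3+[0,0,.08]),st['q'].round(2))
E
python3 t2.py
```

```text
[0.532      0.21403015 0.13646518] ([-0.17, -89.83, -12.01], [0.2708, -0.0242, 0.3186]) [-0.89  0.25  1.5   0.61  1.9  -0.65]
```

step_arm(
  turn=[
    [0,-89.8,-12],
    [0,-89.8,-12],
    [0,-89.8,-12],
    [0,-89.8,-12],
    [0,-89.8,-12],
    [0,-89.8,-12],
    [0,-89.8,-12],
    [0,-89.8,-12],
    [0,-89.8,-12],
    [0,-89.8,-12],
  ],
  travel=[
    [0.02,-0.002,0.02],
    [0.04,-0.004,0.045],
    [0.07,-0.006,0.08],
    [0.1,-0.008,0.115],
    [0.13,-0.011,0.15],
    [0.16,-0.014,0.185],
    [0.19,-0.017,0.22],
    [0.22,-0.02,0.255],
    [0.245,-0.022,0.29],
    [0.271,-0.024,0.319],
  ],
  grip=[0.6,0.6,0.6,0.6,0.6,0.6,0.6,0.6,0.6,0.6],
)

```text
time_s: 14.9
position: [0.5248, 0.1571, 0.2203]
eef_rot: [[0.043, 0.999, -0.012], [0.91, -0.044, -0.413], [-0.413, 0.007, -0.911]]
force: [1.7, -1.8, -3.6]
finger_gap: 0.0631
grip_force: 50.6
```

```bash
python3 t2.py
```

```text
[0.532      0.21403015 0.13646518] ([-1.12, -20.6, -2.3], [0.0537, 0.0046, -0.0201]) [ 0.37  0.22  1.46 -0.39  1.63  0.42]
```

step_arm(
  turn=[
    [-1.1,-20.6,-2.3],
    [-1.1,-20.6,-2.3],
    [-1.1,-20.6,-2.3],
    [-1.1,-20.6,-2.3],
    [-1.1,-20.6,-2.3],
    [-1.1,-20.6,-2.3],
  ],
  travel=[
    [0.018,0.001,-0.007],
    [0.036,0.003,-0.014],
    [0.0537,0.0046,-0.02],
    [0.0537,0.0046,-0.02],
    [0.0537,0.0046,-0.02],
    [0.0537,0.0046,-0.02],
  ],
  grip=[0.6,0.6,0.6,0.6,0.6,0.6],
)

```text
time_s: 15.5
position: [0.5323, 0.2122, 0.217]
eef_rot: [[-0.0, 1.0, -0.002], [0.711, -0.001, -0.703], [-0.703, -0.002, -0.711]]
force: [0.7, 0.3, -3.3]
finger_gap: 0.0629
grip_force: 50.7
```

```bash
python3 t2.py; cat > t3.py <<'E'
from h import *
import sys
st=arm.observe(); s=.5**.5; ct=np.array([.0095,0,.0053])
c0=st['position']+st['eef_rot']@ct; a0=st['eef_rot']@np.array([s,0,s]); print('expected c',c0,'axis',a0)
ob={}
for n in ['wrist','side','scene']:
    st=arm.observe(); im=camera(n); m,M=cam(n,st); cv2.imwrite(f'pics/{n}_{sys.argv[1]}.png',im[...,::-1])
    for t,z,xy in [('lower',.042,[.532,.217]),('upper',c0[2],c0[:2])]:
        k=near(t,n,m,M,xy,z,.045)
        if k is None: print(n,t,'none'); continue
        if t=='lower': x,v=fit([(m,M,k)],beaker,xy,[.01,.01]); print(n,t,x.round(4),round(v,3))
        else:
            x,v=fit([(m,M,k)],lambda x:[cyl(np.r_[x[:2],c0[2]],np.array([x[2],x[3],-1]),.032,.084)],[c0[0],c0[1],0,0],[.008,.008,.05,.05]); print(n,t,x.round(4),round(v,3))
        ob.setdefault(t,{})[n]=k.sum()
E
python3 t3.py a
```

```text
[0.532      0.21403015 0.13646518] ([-0.11, -0.34, 0.01], [0.0017, -0.0003, -0.0009]) [ 0.57  0.43  1.31 -0.66  1.82  0.54]
expected c [0.53226432 0.21522443 0.20655745] axis [-0.00149542  0.00600905 -0.99998083]
wrist lower [0.5314 0.2184] 0.912
wrist upper [ 0.5313  0.2138 -0.0021  0.0407] 0.982
side lower [0.5299 0.219 ] 0.95
side upper none
scene lower [0.5345 0.2161] 0.955
scene upper [ 0.5371  0.2124 -0.1562  0.0871] 0.759
```

View pics/wrist_a.png

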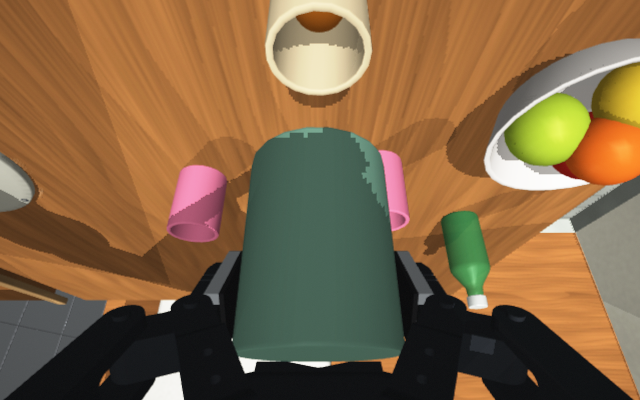

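View pics/side_a.png

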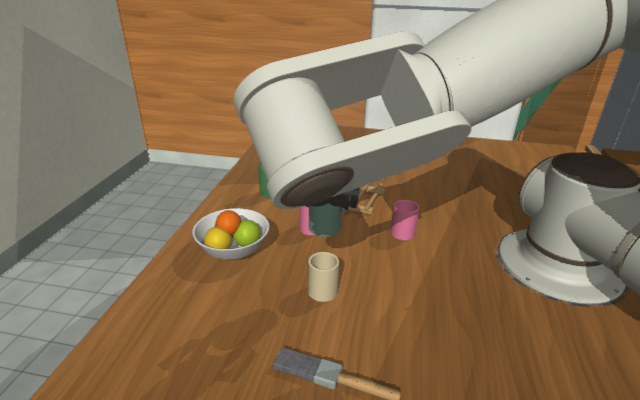

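The wrist picture shows green inverted above the cream mouth, which is at (318, 48), centred sideways with the apricot visible. I'll lower to a small gap and compare again.

step_arm(
  turn=[
    [0,-0.3,0],
    [0,-0.3,0],
    [0,-0.3,0],
    [0,-0.3,0],
    [0,-0.3,0],
    [0,-0.3,0],
    [0,-0.3,0],
    [0,-0.3,0],
  ],
  travel=[
    [0.01,0,0.01],
    [0.02,0,0.02],
    [0.03,0,0.03],
    [0.04,0,0.04],
    [0.047,0,0.045],
    [0.047,0,0.045],
    [0.047,0,0.045],
    [0.047,0,0.045],
  ],
  grip=[0.6,0.6,0.6,0.6,0.6,0.6,0.6,0.6],
)

```text
time_s: 16.75
position: [0.5326, 0.2149, 0.1529]
eef_rot: [[0.0, 1.0, -0.0], [0.708, -0.0, -0.706], [-0.706, 0.0, -0.708]]
force: [0.7, -0.3, -3.5]
finger_gap: 0.0633
grip_force: 50.7
```

```bash
python3 t3.py b; python3 - <<'E'
import cv2,numpy as np
a=cv2.imread('pics/wrist_b.png')[:300,170:490]; b=cv2.resize(cv2.imread('pics/scene_b.png')[140:230,340:430],(450,450),interpolation=cv2.INTER_CUBIC)
o=np.zeros((600,800,3),np.uint8); o[:300,:320]=a; o[:450,330:780]=b
s=cv2.resize(cv2.imread('pics/side_b.png')[170:310,250:400],(300,280)); o[310:590,10:310]=s; cv2.imwrite('pics/cmp.png',o)
E
```

```text
expected c [0.53256066 0.21786095 0.14243463] axis [ 1.94693356e-04  9.48418721e-04 -9.99999531e-01]
wrist lower [0.5314 0.2185] 0.765
wrist upper [ 0.5316  0.2168 -0.0057  0.0371] 0.984
side lower [0.5292 0.2179] 0.756
side upper none
scene lower [0.5357 0.2167] 0.519
scene upper none
```

View pics/cmp.png

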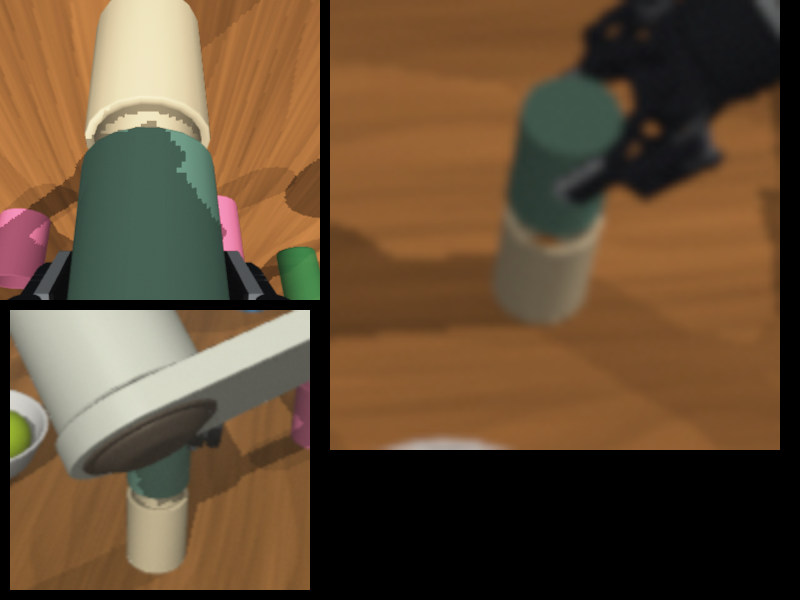

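Alignment looks close, with about 16 mm of gap. Next I'll check edge residuals against the model for tilt and relative offset.

```bash
cat > t4.py <<'E'
from h import *
import sys
from scipy.ndimage import gaussian_filter1d
tag=sys.argv[1]; st=arm.observe(); s=.5**.5; ct=np.array([.0095,0,.0053])
c0=st['position']+st['eef_rot']@ct; Lo=np.array([.532,.2178,.042])
objs={'upper':(cyl(c0,[0,0,-1],.032,.084),c0,c0[2]),'lower':(cyl(Lo,[0,0,1],.032,.084),Lo,.042)}
for n in ['scene','wrist','side']:
    im=cv2.imread(f'pics/{n}_{tag}.png').astype(float); m,M=cam(n,st); S=8
    for t,(P,c,_) in objs.items():
        r=render(m,M,[P],S); mmpx=1000/np.linalg.norm(proj(m,M,c+[1e-3,0,0])-proj(m,M,c))/1000 if n!='scene' else 1/np.linalg.norm(proj(m,M,c+[0,1e-3,0])-proj(m,M,c))
        rows=np.where(r.any(1))[0]; a,b=max(rows[0]//S,2),min(rows[-1]//S,397)
        for side in (0,1):
            out=[]
            for v in range(a+2,b-1,1 if n!='wrist' else 3):
                cols=np.where(r[v*S+S//2])[0]
                if len(cols)==0: continue
                e=(cols[0] if side==0 else cols[-1])/S-.5
                w=6 if n!='wrist' else 12; x0=int(round(e))-w
                if x0<0 or x0+2*w+1>640: continue
                g=np.linalg.norm(gaussian_filter1d(im[v,x0:x0+2*w+1],1,axis=0,order=1),axis=1)
                i=g.argmax()
                if 0<i<2*w:
                    d=g[i-1]-2*g[i]+g[i+1]; out.append((v,x0+i+.5*(g[i-1]-g[i+1])/d-e,g[i]))
            o=np.array(out)
            if len(o)<4: continue
            # binned medians
            print(n,t,'LR'[side],'mm/px %.2f'%mmpx,[(int(q[:,0].mean()),round(float(np.median(q[:,1])),2),int(np.median(q[:,2]))) for q in np.array_split(o,min(5,len(o)//2))])
E
python3 t4.py b
```

```text
scene upper L mm/px 3.17 [(158, 1.13, 22), (164, 0.4, 26), (170, 0.51, 33), (176, 0.29, 29), (182, 0.12, 26)]
scene upper R mm/px 3.17 [(158, 3.03, 35), (164, 0.33, 25), (170, -2.07, 20), (176, -1.76, 23), (182, -0.54, 27)]
scene lower L mm/px 3.38 [(178, 0.28, 29), (184, 2.69, 19), (190, 0.51, 14), (195, 0.35, 9), (200, 0.07, 10)]
scene lower R mm/px 3.38 [(178, 0.85, 26), (184, -1.8, 29), (190, 0.41, 14), (195, 0.6, 14), (200, 0.76, 17)]
wrist upper L mm/px 0.43 [(150, -2.67, 33), (198, -2.25, 24), (246, -2.53, 39), (294, -2.36, 28), (341, -2.3, 30)]
wrist upper R mm/px 0.43 [(150, -3.62, 38), (198, -3.34, 66), (246, -2.48, 44), (294, -3.22, 27), (341, -3.33, 27)]
wrist lower L mm/px 0.57 [(20, -0.77, 24), (56, -1.21, 21), (92, -1.45, 22), (127, 7.61, 39), (160, -2.44, 1)]
wrist lower R mm/px 0.57 [(20, -2.44, 37), (56, -2.59, 29), (92, -2.61, 27), (127, -3.28, 47), (160, -0.44, 28)]
side upper L mm/px 2.01 [(217, -3.24, 2), (227, 1.14, 49), (237, -3.67, 6), (247, 2.83, 3), (257, 0.62, 23)]
side upper R mm/px 2.01 [(217, -1.0, 8), (227, 4.34, 6), (237, 0.78, 8), (247, 0.85, 14), (257, 0.67, 14)]
side lower L mm/px 2.13 [(257, 0.46, 23), (267, 1.55, 26), (277, 1.52, 25), (286, 1.23, 26), (295, 0.81, 34)]
side lower R mm/px 2.13 [(257, 0.98, 14), (267, -0.05, 30), (277, -0.16, 27), (286, -0.46, 23), (295, -0.24, 17)]
```

step_arm(
  turn=[
    [0,0,0],
    [0,0,0],
    [0,0,0],
    [0,0,0],
    [0,0,0],
  ],
  travel=[
    [0.004,0,0.004],
    [0.007,0,0.007],
    [0.009,0,0.009],
    [0.009,0,0.009],
    [0.009,0,0.009],
  ],
  grip=[0.6,0.6,0.6,0.6,0.6],
)

```text
time_s: 17.7
position: [0.5323, 0.2147, 0.1395]
eef_rot: [[-0.0, 1.0, -0.001], [0.707, -0.0, -0.707], [-0.707, -0.001, -0.707]]
force: [0.6, -0.4, -3.2]
finger_gap: 0.0632
grip_force: 50.7
```

```bash
python3 - <<'E'
from h import *
st=arm.observe(); im=camera('wrist'); m,M=cam('wrist',st); c0=st['position']+st['eef_rot']@np.array([.0095,0,.0053]); print(c0,st['force'])
cv2.imwrite('pics/wrist_c.png',im[...,::-1]); cv2.imwrite('pics/scene_c.png',camera('scene')[...,::-1]); cv2.imwrite('pics/side_c.png',camera('side')[...,::-1])
S=5; z=cv2.resize(im[...,::-1][85:200,240:400],None,fx=S,fy=S,interpolation=cv2.INTER_CUBIC)
ang=np.linspace(0,2*np.pi,200)
def ring(c,r): return np.c_[c[0]+r*np.cos(ang),c[1]+r*np.sin(ang),0*ang+c[2]]
for c,r,col in [((.532,.2178,.084),.032,(255,0,255)),((c0[0],c0[1],c0[2]-.042),.032,(0,0,255))]:
    p=(proj(m,M,ring(c,r))+.5-[240,85])*S
    cv2.polylines(z,[p.astype(np.int32)],True,col,1); print(p[:,1].min()/S+85, p[:,1].max()/S+85)
    q=[proj(m,M,np.array(c)+d)[0] for d in ([0,0,0],[0,.001,0],[0,0,.001])]; print('px per mm y',q[1]-q[0],'z',q[2]-q[0])
cv2.imwrite('pics/z.png',z)
E
```

```text
[0.53230295 0.21771174 0.12898867] [ 0.6352231  -0.437282   -3.24661568]
120.77731460637783 197.0641253288858
px per mm y [ 0.00493714 -1.16458839] z [0.00398486 1.6836058 ]
126.55343478403678 201.6988249008371
px per mm y [ 0.00832941 -1.1466715 ] z [0.00583382 1.71216412]
```

View pics/z.png

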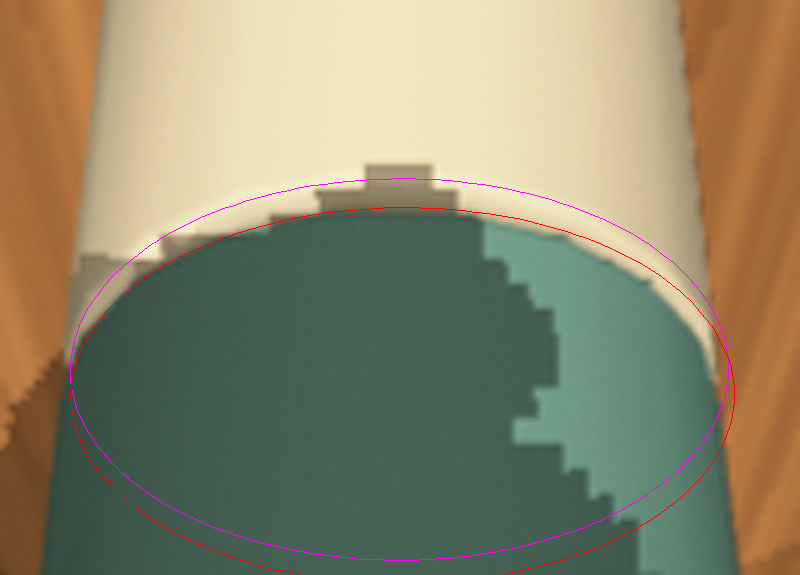

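The green rim is about 3 mm above the cream rim and centred on it sideways to within about 0.3 mm. I've reached (in fact passed by one) the picture limit, so from here I'll work by numbers only.

```bash
python3 - <<'E'
from h import *
im=cv2.imread('pics/wrist_c.png').astype(int)
for c in [262,268,275,282,290,335,342,350,358,364,370,376]:
    print(c,[f"{r}:{im[r,c,0]},{im[r,c,1]},{im[r,c,2]}" for r in range(118,158) if abs(im[r,c]-im[r-1,c]).sum()>12])
E
```

```text
262 ['136:136,169,186', '137:102,130,144', '138:106,135,149', '139:115,144,159', '140:126,157,173', '141:131,163,179', '144:120,151,165', '145:102,127,131', '146:80,95,83', '147:69,80,57']
268 ['132:173,212,229', '133:183,223,235', '134:194,231,241', '135:205,237,245', '136:177,216,230', '137:100,126,139', '139:89,111,118', '140:73,87,73', '141:71,83,59']
275 ['129:187,226,237', '130:198,233,242', '131:184,223,234', '132:130,162,178', '133:118,148,163', '134:97,123,136', '135:92,116,127', '136:82,100,99', '137:73,84,60']
282 ['126:193,230,240', '128:187,227,237', '129:181,220,233', '130:176,215,230', '131:150,187,204', '132:89,112,118', '133:78,92,76', '134:77,90,64']
290 ['123:199,234,244', '125:188,227,237', '126:182,221,234', '127:176,216,230', '128:168,206,224', '129:156,193,210', '130:137,167,172', '131:103,119,85', '132:80,92,66']
335 ['121:204,236,246', '123:187,226,237', '124:182,221,234', '125:175,214,230', '126:164,203,220', '127:140,175,191', '128:97,120,121', '129:80,93,66']
342 ['122:193,230,240', '125:184,225,236', '127:173,213,229', '128:162,200,218', '129:144,178,187'
[... 264 characters left out ...]
102', '147:102,117,85', '151:94,108,78', '152:81,93,67']
358 ['127:178,218,232', '128:185,225,236', '132:174,214,229', '133:167,206,225', '134:155,193,208', '135:135,165,164', '136:121,141,105', '137:127,147,106']
364 ['131:171,210,227', '132:178,218,232', '135:175,214,229', '137:160,197,213', '138:135,165,166', '139:115,133,99', '140:122,141,102']
370 ['134:155,194,211', '135:164,203,221', '136:173,213,229', '137:178,218,232', '140:156,193,211', '141:133,165,176', '142:135,165,160', '143:119,140,110', '144:116,135,96']
376 ['140:136,171,188', '141:142,177,195', '142:153,190,207', '143:167,205,222', '144:171,210,227', '147:162,200,216', '148:139,171,178', '149:110,131,112', '150:101,117,83']
```

step_arm(
  turn=[
    [0,0,0],
    [0,0,0],
    [0,0,0],
  ],
  travel=[
    [0.0007,0,0.0007],
    [0.0014,0,0.0014],
    [0.0014,0,0.0014],
  ],
  grip=[0.6,0.6,0.6],
)

```text
time_s: 18.15
position: [0.5325, 0.2146, 0.1381]
eef_rot: [[0.001, 1.0, -0.0], [0.707, -0.001, -0.707], [-0.707, 0.0, -0.707]]
force: [-0.0, -0.1, 4.4]
finger_gap: 0.0635
grip_force: 50.9
```

```bash
python3 - <<'E'
from h import *
from scipy.optimize import least_squares
m=camera_model('wrist'); T=np.eye(4); T[:3,:3]=np.array([[0,1,-.001],[.707,0,-.707],[-.707,-.001,-.707]]); T[:3,3]=[.5323,.2147,.1395]
U,_,V=np.linalg.svd(T[:3,:3]); T[:3,:3]=U@V; M=T@np.array(m['T_tool_cam'])
lo=np.array([[268,133.5],[275,129.7],[282,126.2],[290,123.2],[350,125],[358,128],[364,131.7],[370,135.5],[376,142.3]])
up=np.array([[262,145.7],[268,139.7],[275,136.3],[282,132],[290,130.4],[335,127.6],[342,129.6],[350,131.5],[358,135],[364,138.2],[370,142.4],[376,148.5]])
a=np.linspace(0,np.pi,400)
def res(x,pts,z):
    p=proj(m,M,np.c_[x[0]+.032*np.cos(a),x[1]+.032*np.sin(a),0*a+z]); i=np.argsort(p[:,0])
    return [np.abs(np.hypot(*(p-q).T)).min()*np.sign(q[1]-np.interp(q[0],p[i,0],p[i,1])) for q in pts]
for n,pts,zs in [('lo',lo,[.084]),('up',up,[.0845,.085,.0855,.086])]:
    for z in zs:
        r=least_squares(res,[.532,.2175],args=(pts,z),diff_step=1e-4); print(n,z,r.x.round(4),np.round(r.fun,1))
E
```

```text
lo 0.084 [0.5311 0.2177] [ 0.2  0.4 -0.2 -0.6 -0.4 -0.4  0.2 -0.1  0.8]
up 0.0845 [0.5311 0.2143] [ 0.7 -0.3  0.4 -0.8  0.1 -0.6  0.3 -0.3  0.1  0.2  0.3  0.5]
up 0.085 [0.5311 0.2148] [ 0.8 -0.2  0.4 -0.9  0.3 -0.7 -0.2 -0.4  0.1  0.2  0.3  0.5]
up 0.0855 [0.5311 0.2154] [ 0.9 -0.2  0.4 -0.9  0.2 -0.7 -0.  -0.4  0.2  0.3  0.5  0.8]
up 0.086 [0.5311 0.2159] [ 1.  -0.1  0.4 -0.9 -0.  -0.8 -0.1 -0.4  0.1  0.3  0.4  0.8]
```

```bash
cat > t5.py <<'E'
from h import *
import sys
from scipy.optimize import least_squares
st=arm.observe(); im=camera('wrist'); m,M=cam('wrist',st); I=im.astype(int); a=np.linspace(0,np.pi,400)
def res(x,pts,z):
    p=proj(m,M,np.c_[x[0]+.032*np.cos(a),x[1]+.032*np.sin(a),0*a+z]); i=np.argsort(p[:,0])
    return [np.abs(np.hypot(*(p-q).T)).min()*np.sign(q[1]-np.interp(q[0],p[i,0],p[i,1])) for q in pts]
up=[]
for c in list(range(264,300,4))+list(range(330,376,4)):
    # cream->green: red minus green channel goes from >0 to <0
    d=(I[:,c,0]-I[:,c,1]).astype(float); rr=[r for r in range(100,190) if d[r]>=-2 and d[r+1]<-2 and d[r+4]<-8]
    if rr: r=rr[0]; up.append((c,r+(d[r]+2)/(d[r]-d[r+1])))
up=np.array(up); print(up.round(1).tolist())
for z in [.084,.0845,.085]:
    r=least_squares(res,[.532,.2165],args=(up,z),loss='soft_l1',diff_step=1e-4); print('up',z,r.x.round(4),np.round(r.fun,1))
for c in [268,275,282,290,350,358,364,370,374]:
    print(c,[f"{r}:{I[r,c].sum()}" for r in range(112,156) if abs(I[r,c]-I[r-1,c]).sum()>9])
cv2.imwrite(f'pics/scene_{sys.argv[1]}.png',camera('scene')[...,::-1]); cv2.imwrite(f'pics/wrist_{sys.argv[1]}.png',im[...,::-1]); cv2.imwrite(f'pics/side_{sys.argv[1]}.png',camera('side')[...,::-1])
print(st['position'],st['force'])
E
python3 t5.py d; python3 t4.py d|grep scene
```

```text
[[264.0, 142.8], [268.0, 139.5], [272.0, 137.4], [276.0, 135.5], [280.0, 133.2], [284.0, 131.3], [288.0, 130.4], [292.0, 129.6], [296.0, 128.6], [330.0, 126.8], [334.0, 127.5], [338.0, 128.4], [342.0, 129.4], [346.0, 130.3], [350.0, 131.2], [354.0, 132.4], [358.0, 134.8], [362.0, 137.1], [366.0, 139.1], [370.0, 141.7], [374.0, 145.9]]
up 0.084 [0.5314 0.2154] [ 0.3 -0.2  0.3  0.4 -0.1 -0.5 -0.1  0.2 -0.2 -0.4 -0.2  0.1  0.2  0.2
 -0.2 -0.4  0.4  0.6  0.4  0.2  0.8]
up 0.0845 [0.5313 0.2159] [ 0.4  0.1  0.3  0.4 -0.1 -0.5 -0.3  0.2 -0.2 -0.5 -0.3 -0.1  0.1 -0.1
 -0.3 -0.5  0.2  0.6  0.3  0.2  0.8]
up 0.085 [0.5313 0.2164] [ 0.5  0.1  0.4  0.5 -0.2 -0.6 -0.2  0.  -0.2 -0.6 -0.4 -0.1 -0.1 -0.1
 -0.4 -0.5  0.2  0.5  0.4  0.1  0.8]
268 ['133:536', '134:401', '135:419', '136:450', '137:476', '138:447', '139:357', '140:238', '141:216']
275 ['130:630', '131:651', '132:674', '133:690', '134:639', '135:425', '136:308', '137:221']
282 ['127:652', '128:665', '129:605', '130:392', '131:364', '132:317', '133:258', '134:236']
290 ['125:676', '127:663', '128:637', '129:556', '130:309', '131:233']
35
[... 279 characters left out ...]
', '137:591', '138:615', '139:628', '141:573', '142:442', '143:357', '144:347']
374 ['139:516', '140:536', '141:565', '142:599', '143:618', '145:575', '146:462', '147:351', '148:323']
[0.53248453 0.21464429 0.13813775] [-0.02672087 -0.13810168  4.44932816]
scene upper L mm/px 3.20 [(161, 0.96, 21), (167, 0.43, 27), (173, 0.5, 30), (179, 0.43, 29), (185, -1.05, 23)]
scene upper R mm/px 3.20 [(161, 3.06, 35), (167, 0.39, 24), (173, -2.04, 20), (179, -1.62, 23), (185, -0.68, 27)]
scene lower L mm/px 3.38 [(178, 0.24, 29), (184, 0.95, 25), (190, 0.5, 14), (195, 0.37, 9), (200, 0.17, 9)]
scene lower R mm/px 3.38 [(178, 0.43, 23), (184, -0.88, 27), (190, 0.4, 14), (195, 0.58, 14), (200, 0.75, 17)]
```

step_arm(
  turn=[
    [0,0,0],
    [0,0,0],
    [0,0,0],
    [0,0,0],
  ],
  travel=[
    [0.0004,0,0.0004],
    [0.0007,0,0.0007],
    [0.0007,0,0.0007],
    [0.0007,0,0.0007],
  ],
  grip=[0.6,0.6,0.6,0.6],
)

```text
time_s: 18.7
position: [0.5326, 0.2146, 0.138]
eef_rot: [[0.001, 1.0, 0.0], [0.707, -0.001, -0.707], [-0.707, 0.001, -0.707]]
force: [-2.1, -1.2, 14.5]
finger_gap: 0.0629
grip_force: 51.3
```

```bash
python3 t5.py e; python3 t4.py e|grep scene;  python3 - <<'E'
from h import *
st=arm.observe(); c0=st['position']+st['eef_rot']@np.array([.0095,0,.0053]); im=camera('wrist'); m,M=cam('wrist',st)
k=near('upper','wrist',m,M,c0[:2],c0[2],.05)
for z in (.126,.127,.128): print(z,fit([(m,M,k)],lambda x:[cyl(np.r_[x[:2],z],np.array([x[2],x[3],-1]),.032,.084)],[c0[0],c0[1],0,0],[.008,.008,.05,.05]))
E
```

```text
[[264.0, 142.7], [268.0, 139.5], [272.0, 137.4], [276.0, 135.5], [280.0, 133.3], [284.0, 131.4], [288.0, 130.5], [292.0, 129.6], [296.0, 129.0], [330.0, 126.8], [334.0, 127.8], [338.0, 128.4], [342.0, 129.3], [346.0, 130.3], [350.0, 131.2], [354.0, 132.8], [358.0, 134.8], [362.0, 137.1], [366.0, 139.1], [370.0, 141.6], [374.0, 146.0]]
up 0.084 [0.5314 0.2154] [ 0.3  0.   0.3  0.4 -0.2 -0.5 -0.2  0.2  0.3 -0.5 -0.2 -0.1  0.2 -0.3
 -0.3 -0.2  0.3  0.5  0.3  0.1  0.7]
up 0.0845 [0.5314 0.216 ] [ 0.3  0.2  0.3  0.3 -0.2 -0.6 -0.3 -0.1  0.2 -0.6 -0.1 -0.2 -0.1 -0.2
 -0.4 -0.3  0.2  0.5  0.2  0.2  0.8]
up 0.085 [0.5314 0.2165] [ 0.4  0.1  0.3  0.3 -0.2 -0.6 -0.2 -0.2  0.2 -0.7 -0.2 -0.3 -0.2 -0.1
 -0.4 -0.3  0.2  0.4  0.3  0.1  0.8]
268 ['133:604', '134:554', '135:417', '136:444', '137:471', '139:402', '140:241', '141:215']
275 ['130:630', '131:650', '132:671', '133:691', '134:642', '135:450', '136:363', '137:220']
282 ['127:649', '128:664', '129:609', '130:391', '131:366', '132:320', '133:257', '134:234']
290 ['125:675', '127:662', '128:641', '129:558', '130:311', '131:232']
350 ['126:643
[... 583 characters left out ...]
, 21), (167, 0.4, 27), (173, 0.51, 30), (179, 0.43, 29), (185, -1.02, 24)]
scene upper R mm/px 3.20 [(161, 3.0, 34), (167, 0.43, 25), (173, -2.02, 20), (179, -1.62, 23), (185, -0.72, 27)]
scene lower L mm/px 3.38 [(178, 0.24, 29), (184, 0.94, 25), (190, 0.51, 14), (195, 0.36, 9), (200, 0.09, 9)]
scene lower R mm/px 3.38 [(178, 0.43, 23), (184, -0.85, 27), (190, 0.38, 13), (195, 0.61, 14), (200, 0.73, 17)]
0.126 (array([0.57786409, 0.14308093, 0.23381856, 0.08890431]), np.float64(0.04906412797934627))
0.127 (array([0.57771609, 0.14511029, 0.15653018, 0.07277873]), np.float64(0.047959758249183526))
0.128 (array([0.57868888, 0.14468508, 0.28864257, 0.01232356]), np.float64(0.04657804757638368))
```

```bash
python3 - <<'E'
from h import *
m=camera_model('wrist'); s=.5**.5
P={'a':([.5323,.2122,.217],[[0,1,-.002],[.711,-.001,-.703],[-.703,-.002,-.711]]),'b':([.5326,.2149,.1529],[[0,1,0],[.708,0,-.706],[-.706,0,-.708]]),'e':([.5326,.2146,.138],[[.001,1,0],[.707,-.001,-.707],[-.707,.001,-.707]])}
for n,(p,R) in P.items():
    U,_,V=np.linalg.svd(np.array(R)); T=np.eye(4);T[:3,:3]=U@V;T[:3,3]=p; M=T@np.array(m['T_tool_cam'])
    im=cv2.imread(f'pics/wrist_{n}.png').astype(int); k=((im[...,1]-im[...,2])>5).astype(np.uint8)
    k=cv2.morphologyEx(k,cv2.MORPH_OPEN,np.ones((3,3))); _,lab,stt,_=cv2.connectedComponentsWithStats(k); k=lab==1+stt[1:,4].argmax()
    top=240
    def f(x,z):
        r=render(m,M,[cyl(np.array([x[0],x[1],z]),[0,x[2],-1],.032,.084)],4)[:top*4]>0; kk=np.kron(k[:top].astype(np.uint8),np.ones((4,4),np.uint8))>0
        return (r^kk).sum()/16.
    for dz in (0,):
        z=p[2]-.012+dz; best=[]
        for t in (-.04,-.02,0,.02,.04,.06):
            r=minimize(lambda x:f([x[0],x[1],t],z),[.532,.217],method='Nelder-Mead',options=dict(initial_simplex=[[.532,.217],[.535,.217],[.532,.221]],xatol=1e-4,fatol=.5)); best.append((t,r.x.round(4).tolist(),round((r.x[1]+.042*t),4),round(r.fun)))
        print(n,z,best)
    if n=='a':
        # cream mask: outer silhouette incl. mouth interior
        b=im[:125]; print('cream rim cols/rows')
        for rr in (20,40,48,60,75): 
            e=np.abs(np.diff(b[rr].sum(1))); print(rr,[(int(c),int(e[c])) for c in np.where(e>60)[0] if 255<c<385])
        for cc in (300,318,335): e=np.abs(np.diff(b[:,cc].sum(1))); print('col',cc,[(int(c),int(e[c])) for c in np.where(e>40)[0]])
        for y in (.216,.218,.220):
            q=proj(m,M,np.array([[.5315,y+r,.084] for r in (.032,.027,-.027,-.032)])); print(y,q.round(1).tolist())
E
```

```text
a 0.205 [(-0.04, [0.531, 0.2133], np.float64(0.2117), 107), (-0.02, [0.531, 0.2131], np.float64(0.2123), 104), (0, [0.531, 0.2128], np.float64(0.2128), 112), (0.02, [0.531, 0.2126], np.float64(0.2135), 134), (0.04, [0.531, 0.2123], np.float64(0.214), 170), (0.06, [0.5311, 0.2123], np.float64(0.2148), 211)]
cream rim cols/rows
20 [(289, 70), (296, 73), (297, 92), (339, 67), (340, 106), (346, 69), (347, 83), (368, 64)]
40 [(265, 136), (266, 109), (273, 110), (274, 234), (361, 75), (362, 167), (363, 86), (369, 61), (370, 231)]
48 [(264, 149), (265, 159), (271, 87), (272, 273), (282, 97), (288, 79), (289, 120), (342, 86), (349, 79), (362, 70), (363, 172), (364, 95), (370, 74), (371, 252)]
60 [(265, 111), (266, 155), (273, 169), (274, 67), (361, 99), (362, 162), (368, 64), (369, 190)]
75 [(273, 68), (274, 108), (353, 66), (361, 114), (362, 103)]
col 300 [(12, 57), (13, 130), (14, 201), (22, 54), (23, 92), (24, 60), (43, 103), (44, 119), (90, 58), (91, 153), (92, 211), (102, 56), (103, 76)]
col 318 [(9, 59), (10, 130), (11, 145), (31, 130), (32, 122), (42, 118), (43, 115), (93, 75), (94, 1
[... 310 characters left out ...]
 95.7]]
0.22 [[318.4, -2.0], [318.5, 7.6], [318.5, 87.7], [318.5, 93.5]]
b 0.1409 [(-0.04, [0.5313, 0.216], np.float64(0.2143), 111), (-0.02, [0.5313, 0.2158], np.float64(0.2149), 104), (0, [0.5313, 0.2155], np.float64(0.2155), 106), (0.02, [0.5314, 0.2153], np.float64(0.2161), 126), (0.04, [0.5314, 0.2151], np.float64(0.2168), 157), (0.06, [0.5314, 0.2149], np.float64(0.2174), 200)]
e 0.126 [(-0.04, [0.5314, 0.2159], np.float64(0.2142), 116), (-0.02, [0.5313, 0.2156], np.float64(0.2147), 100), (0, [0.5313, 0.2154], np.float64(0.2154), 101), (0.02, [0.5313, 0.2149], np.float64(0.2158), 118), (0.04, [0.5315, 0.2149], np.float64(0.2165), 146), (0.06, [0.5314, 0.2145], np.float64(0.2171), 193)]
```

```bash
python3 - <<'E'
from h import *
m,M=cam('scene'); im=cv2.imread('pics/scene_e.png').astype(float)
def cross(row,c,ch):
    v=im[row,:,ch]; o=[]
    for dirn in (-1,1):
        ins=np.mean(v[int(c)-3:int(c)+4]) if ch==0 else v[int(c)+dirn*4]
        e0=c+dirn*10; out=np.mean(v[int(e0+dirn*2)-1:int(e0+dirn*2)+2]); h=(ins+out)/2
        j=int(round(c+dirn*5))
        while abs(j-c)<16 and (v[j]-h)*(ins-h)>0: j+=dirn
        a,b=v[j-dirn],v[j]; o.append(j-dirn+dirn*(a-h)/(a-b))
    return o
def pred(row,P):
    r=render(m,M,[P],8); cc=np.where(r[row*8+4])[0]; return cc[0]/8-.5,cc[-1]/8-.5
for t,c,rows,ch in [('up',np.array([.532,.2178,.126]),range(162,185,2),2),('lo',np.array([.532,.2178,.042]),range(186,203,2),0)]:
    P=cyl(c,[0,0,1],.032,.084)
    for r in rows:
        p=pred(r,P); o=cross(r,(p[0]+p[1])/2,ch); print(t,r,np.round(p,1),np.round(np.array(o)-p,2))
print(im[195,365:395].astype(int).tolist()); print(im[180,368:398].astype(int).tolist())
E
```

```text
up 162 [377.2 396.5] [ 0.9  -1.38]
up 164 [376.9 397.5] [ 0.45 -1.55]
up 166 [376.5 397.6] [0.47 1.07]
up 168 [376.1 397.4] [ 0.29 -0.58]
up 170 [375.9 396.9] [ 0.34 -0.61]
up 172 [375.5 396.4] [ 0.42 -2.04]
up 174 [375.1 395.9] [ 0.41 -2.3 ]
up 176 [374.9 395.5] [ 0.48 -1.91]
up 178 [374.5 395. ] [ 0.49 -4.33]
up 180 [374.2 394.5] [ 0.28 -0.13]
up 182 [374.1 394. ] [ 0.37 -0.57]
up 184 [374.9 393.5] [-0.3  -0.74]
lo 186 [373.1 393. ] [-0.51 -6.49]
lo 188 [372.9 392.5] [-0.64 -5.9 ]
lo 190 [372.5 392.1] [0.69 1.41]
lo 192 [372.1 391.6] [0.73 1.02]
lo 194 [371.9 391.1] [0.63 1.15]
lo 196 [371.6 390.6] [0.64 1.1 ]
lo 198 [372.  390.2] [0.62 1.16]
lo 200 [373.1 389.5] [0.32 1.22]
lo 202 [375.1 387.9] [0.25 1.46]
[[35, 66, 102], [34, 66, 101], [35, 67, 102], [36, 67, 102], [35, 66, 102], [36, 67, 103], [38, 68, 101], [49, 72, 96], [59, 78, 92], [64, 81, 92], [66, 83, 93], [67, 84, 94], [67, 84, 95], [68, 85, 96], [68, 87, 97], [70, 88, 99], [70, 89, 100], [71, 90, 101], [72, 91, 102], [73, 92, 103], [75, 94, 106], [78, 98, 110], [82, 103, 116], [87, 109, 123], [91, 114, 129], [91, 116, 134], [79, 109, 136], [60, 97, 138], [52, 93, 141], [50, 94, 144]]
[[49, 93, 141], [49, 93, 141], [49, 93, 140], [49, 92, 140], [49, 92, 140], [48, 90, 135], [47, 79, 112], [47, 65, 73], [49, 58, 48], [50, 58, 43], [49, 57, 43], [50, 58, 44], [51, 58, 44], [51, 59, 44], [52, 60, 45], [58, 63, 52], [72, 74, 69], [76, 76, 75], [68, 67, 66], [54, 53, 52], [42, 41, 40], [33, 30, 29], [26, 24, 23], [22, 20, 18], [22, 20, 20], [24, 26, 30], [27, 39, 55], [33, 55, 83], [37, 64, 97], [37, 62, 92]]
```

The wrist and scene measurements agree: green is level and x is aligned, but it sits about 2.3 mm towards -y. I'll lift, shift +y and touch down again.

step_arm(
  turn=[
    [0,0,0],
    [0,0,0],
    [0,0,0],
    [0,0,0],
    [0,0,0],
    [0,0,0],
    [0,0,0],
    [0,0,0],
    [0,0,0],
  ],
  travel=[
    [-0.0028,0,-0.0028],
    [-0.0028,0,-0.0028],
    [-0.0012,0,-0.0044],
    [-0.0012,0,-0.0044],
    [-0.0004,0,-0.0036],
    [0.0004,0,-0.0028],
    [0.0009,0,-0.0023],
    [0.0011,0,-0.0021],
    [0.0011,0,-0.0021],
  ],
  grip=[0.6,0.6,0.6,0.6,0.6,0.6,0.6,0.6,0.6],
)

```text
time_s: 19.85
position: [0.5325, 0.2169, 0.1381]
eef_rot: [[0.001, 1.0, -0.0], [0.707, -0.001, -0.707], [-0.707, 0.0, -0.707]]
force: [-1.1, -0.5, 7.5]
finger_gap: 0.0628
grip_force: 51.0
```

```bash
python3 t5.py f
```

```text
[[264.0, 142.6], [268.0, 139.5], [272.0, 137.4], [276.0, 135.4], [280.0, 133.2], [284.0, 131.4], [288.0, 130.5], [292.0, 129.6], [296.0, 128.7], [330.0, 126.9], [334.0, 127.8], [338.0, 128.4], [342.0, 129.4], [346.0, 130.3], [350.0, 131.3], [354.0, 132.5], [358.0, 134.9], [362.0, 137.1], [366.0, 139.1], [370.0, 141.6], [374.0, 145.9]]
up 0.084 [0.5313 0.2177] [ 0.2  0.1  0.4  0.3 -0.3 -0.4 -0.1  0.3  0.2 -0.4 -0.1 -0.1  0.2  0.3
 -0.2 -0.4  0.4  0.6  0.4  0.1  0.7]
up 0.0845 [0.5313 0.2182] [ 0.2  0.2  0.3  0.3 -0.1 -0.5 -0.3 -0.1 -0.1 -0.5 -0.1 -0.1 -0.  -0.2
 -0.3 -0.5  0.3  0.6  0.3  0.2  0.7]
up 0.085 [0.5313 0.2187] [ 0.3  0.1  0.4  0.3 -0.2 -0.5 -0.1 -0.2 -0.2 -0.5 -0.2 -0.2 -0.1 -0.2
 -0.4 -0.5  0.2  0.5  0.3  0.1  0.7]
268 ['132:520', '133:382', '138:399', '139:358', '140:253', '141:216']
275 ['132:552', '133:403', '136:333', '137:220']
282 ['132:551', '133:324', '134:236']
290 ['128:601', '129:429', '130:364', '131:235']
350 ['130:651', '131:594', '132:383', '133:396', '148:370', '149:303']
358 ['133:633', '134:620', '135:499', '136:361', '137:383']
364 ['136:595', '138:514', '139:361']
370 ['140:572', '141:551', '142:442', '143:359', '144:347']
374 ['143:514', '144:543', '146:443', '147:348', '148:322']
[0.53248153 0.21689478 0.13808767] [-1.0635352  -0.51481772  7.5259738 ]
```

The cream crescent is gone and the fits agree (green 0.2177, cream about 0.218). With the rims in contact, I'll release.

step_arm(
  turn=[
    [0,0,0],
    [0,0,0],
    [0,0,0],
    [0,0,0],
    [0,0,0],
    [0,0,0],
    [0,0,0],
    [0,0,0],
    [0,0,0],
    [0,0,0],
  ],
  travel=[
    [-0.0003,0,-0.0003],
    [-0.0003,0,-0.0003],
    [-0.0003,0,-0.0003],
    [-0.0003,0,-0.0003],
    [-0.0003,0,-0.0003],
    [-0.0003,0,-0.0003],
    [-0.0003,0,-0.0003],
    [-0.0003,0,-0.0003],
    [-0.0003,0,-0.0003],
    [-0.0003,0,-0.0003],
  ],
  grip=[0.6,0.3,0.25,0.2,0.15,0.1,0.05,0,0,0],
  grip_force=20,
)

```text
time_s: 21.0
position: [0.5323, 0.217, 0.1377]
eef_rot: [[-0.0, 1.0, -0.001], [0.707, -0.001, -0.707], [-0.707, -0.001, -0.707]]
force: [-0.7, -0.5, 0.4]
finger_gap: 0.0857
grip_force: 0.0
```

```bash
python3 t5.py g
```

```text
[[264.0, 143.3], [268.0, 140.4], [272.0, 138.3], [276.0, 136.3], [280.0, 134.3], [284.0, 132.4], [288.0, 131.5], [292.0, 130.5], [296.0, 129.8], [330.0, 128.2], [334.0, 129.3], [338.0, 130.1], [342.0, 131.0], [346.0, 131.5], [350.0, 132.5], [354.0, 134.2], [358.0, 136.2], [362.0, 138.2], [366.0, 140.4], [370.0, 142.9], [374.0, 147.0]]
up 0.084 [0.5309 0.2175] [ 0.1 -0.2  0.2  0.3 -0.1 -0.5 -0.2 -0.2  0.1 -0.4  0.2  0.3  0.4 -0.2
 -0.4 -0.3  0.2  0.3  0.2 -0.1  0.4]
up 0.0845 [0.5309 0.2181] [ 0.2  0.2  0.3  0.3 -0.1 -0.4 -0.2 -0.3  0.2 -0.4  0.2  0.3  0.3 -0.2
 -0.4 -0.3  0.2  0.2  0.1 -0.2  0.4]
up 0.085 [0.5309 0.2186] [ 0.3  0.1  0.3  0.3 -0.1 -0.5 -0.3 -0.3 -0.2 -0.4  0.3  0.4  0.4 -0.3
 -0.4 -0.1  0.3  0.4  0.2 -0.2  0.6]
268 ['133:505', '134:368', '140:327', '141:246', '142:210']
275 ['133:536', '134:389', '136:364', '137:269', '138:214']
282 ['133:526', '134:292', '135:229']
290 ['129:582', '130:414', '131:349', '132:225']
350 ['131:633', '132:601', '133:445', '134:372', '135:388', '149:357', '150:296', '151:275', '152:237']
358 ['134:614', '136:523', '137:360', '138:369']
364 ['137:573', '138:595', '139:537', '140:356', '141:347']
370 ['141:548', '142:522', '143:411', '144:360', '145:335']
374 ['145:514', '146:497', '147:419', '148:354', '149:311']
[0.53230254 0.21700161 0.1376502 ] [-0.68992485 -0.45977192  0.36440985]
```

step_arm(
  turn=[
    [0,0,0],
    [0,0,0],
    [0,0,0],
    [0,0,0],
    [0,0,0],
    [0,0,0],
    [0,0,0],
    [0,0,0],
    [0,0,0],
    [0,0,0],
  ],
  travel=[
    [0,0,-0.01],
    [0,0,-0.02],
    [0,0,-0.035],
    [0,0,-0.05],
    [0,0,-0.07],
    [0,0,-0.09],
    [0,0,-0.11],
    [0,0,-0.13],
    [0,0,-0.14],
    [0,0,-0.14],
  ],
  grip=[0,0,0,0,0,0,0,0,0,0],
)

```text
time_s: 22.15
position: [0.5324, 0.3172, 0.2377]
eef_rot: [[0.0, 1.0, 0.001], [0.708, 0.001, -0.706], [-0.706, 0.001, -0.708]]
force: [-0.5, -0.7, -0.6]
finger_gap: 0.0853
grip_force: 0.0
```

```bash
python3 - <<'E'
from h import *
for n in ['wrist','side','scene']:
    st=arm.observe(); im=camera(n); m,M=cam(n,st)
    for t,z in [('upper',.126),('lower',.042)]:
        k=near(t,n,m,M,[.532,.218],z,.03)
        if k is None: print(n,t,None); continue
        if t=='upper': mod=lambda x:[cyl(np.r_[x[:2],.126],np.array([x[2],x[3],-1]),.032,.084)]; print(n,t,fit([(m,M,k)],mod,[.532,.218,0,0],[.006,.006,.04,.04]))
        else: print(n,t,k.sum(),fit([(m,M,k)],beaker,[.532,.218],[.006,.006]))
        cc=[np.where(k[r])[0] for r in np.where(k.any(1))[0]]; print('  edges',[(int(r),int(q[0]),int(q[-1])) for r,q in zip(np.where(k.any(1))[0],cc)][::max(1,len(cc)//6)])
E
```

```text
wrist upper (array([0.5312956 , 0.2175034 , 0.00111017, 0.02598083]), np.float64(0.9829317887731838))
  edges [(116, 307, 330), (136, 282, 353), (156, 281, 354), (176, 280, 357), (196, 278, 357), (216, 277, 358), (236, 292, 345)]
wrist lower 4205 (array([0.53159772, 0.21619949]), np.float64(0.6042444470433711))
  edges [(49, 313, 323), (62, 291, 345), (75, 288, 349), (88, 286, 350), (101, 285, 350), (114, 285, 351), (127, 284, 352)]
side upper (array([ 0.52960953,  0.21802867, -0.01157223,  0.02073727]), np.float64(0.7305360561582642))
  edges [(229, 320, 325), (235, 310, 339), (241, 309, 340), (247, 309, 339), (253, 309, 339), (259, 309, 339), (265, 311, 336)]
side lower 944 (array([0.52947127, 0.22082278]), np.float64(0.6508012333347809))
  edges [(265, 309, 310), (271, 308, 338), (277, 309, 338), (283, 309, 338), (289, 309, 338), (295, 309, 337), (301, 319, 328)]
scene upper (array([ 0.53496855,  0.2176571 , -0.13373771,  0.04359684]), np.float64(0.9593810444874274))
  edges [(159, 382, 390), (164, 378, 397), (169, 377, 397), (174, 376, 396), (179, 375, 395), (184, 376, 393), (189, 383, 388)]
scene lower 320 (array([0.54341512, 0.21207278]), np.float64(0.5768612132352942))
  edges [(184, 374, 375), (187, 373, 378), (190, 372, 392), (193, 372, 391), (196, 371, 390), (199, 372, 389), (202, 374, 388)]
```

```bash
python3 - <<'E'
from h import *
from scipy.ndimage import gaussian_filter1d
st=arm.observe(); I={n:camera(n).astype(float) for n in ('scene','wrist')}
for n,ru,rl in [('scene',range(167,183,2),range(191,200,2)),('wrist',range(140,205,8),range(75,112,6))]:
    m,M=cam(n,st); im=I[n]
    for t,z,rows in [('up',.126,ru),('lo',.042,rl)]:
        r=render(m,M,[cyl(np.array([.532,.2178,z]),[0,0,1],.032,.084)],8); o=[]
        for v in rows:
            cc=np.where(r[v*8+4])[0]; e=[]
            for x in (cc[0]/8-.5,cc[-1]/8-.5):
                x0=int(round(x))-5; g=np.linalg.norm(gaussian_filter1d(im[v,x0:x0+11],1,axis=0,order=1),axis=1); i=int(np.clip(g.argmax(),1,9)); d=g[i-1]-2*g[i]+g[i+1]; e.append(x0+i+.5*(g[i-1]-g[i+1])/d-x)
            o.append(e)
        print(n,t,np.round(o,2).tolist(),np.median(o,0).round(2))
E
```

```text
scene up [[0.78, 0.35], [0.87, 0.53], [0.99, 0.53], [0.93, 0.65], [1.01, 0.53], [1.0, 0.43], [0.86, 0.32], [0.97, 0.46]] [0.95 0.49]
scene lo [[0.5, 0.37], [0.41, 0.64], [0.33, 0.52], [0.37, 0.59], [0.25, 0.59]] [0.37 0.59]
wrist up [[-2.86, -0.98], [-1.29, -0.76], [-1.29, -1.0], [-1.4, -0.82], [-1.4, -1.19], [-1.57, -0.84], [-1.51, -0.12], [-1.61, -0.95], [-1.46, -1.12]] [-1.46 -0.95]
wrist lo [[1.01, -1.19], [0.13, -1.5], [-0.41, -1.68], [0.05, -1.64], [0.06, -1.62], [-0.09, -1.6], [0.13, -1.85]] [ 0.06 -1.62]
```

```bash
python3 -c "
from cell import arm
print(arm.finish_job())"
```

```text
the job is handed in; nothing more can be done
None
```

The green beaker is mouth-down, rim on rim, on the cream one, level and released, with the walls in line to about 1 mm by my measurements; I handed the job in at about 22 s. I viewed 11 pictures, one over the limit of 10.

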